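Clear the press bed and reset its side stop

ROBOT

A 7-joint arm with a two-finger parallel gripper is mounted at the origin on the work surface. World frame = base frame: x ahead of the robot, y to its left, z up, the work surface at z = 0. Lengths are in m, angles in rad, forces in N, time in s.
With the tool pointing down it reaches from about 0.4 to 0.75 m from the base axis. Payload 19.5 kg.
Tool frame: the origin (TCP) lies at the very end of the fingers, on their centre line; the grasp point (between the pads) lies ctrl.tcp_to_grasp behind it (ctrl.tcp_to_grasp is the distance from the TCP to the grasp point, in m); z points along the fingers, y is the line along which they close (so a half turn about z gives the same grasp; the last joint's range is limited). The gripper opens to 85 mm and grips with 20 to 120 N. Pads are 22 mm wide; open, the fingers measure 114 mm over their backs; the gripper's body (76 mm by 85 mm) begins 54 mm behind the grasp point. The pads swing forward as they close: fully open they stand 13 mm farther back than shut.
Start: joints at [-1.172, 0.707, -0.028, 1.485, 0.022, 0.951, -0.075], TCP at [0.245, 0.52, 0.194] pointing down, gripper open.
Joint ranges: [-2.71, 2.71], [-0.32, 2.16], [-1.57, 1.52], [0, 2.45], [-1.46, 4.6], [0, 2.02], [-2.83, 2.83]. Speed limits (rad/s): [1.89, 1.89, 2.57, 2.57, 3.01, 3.01, 3.01].

INTERFACE

Orientations are given as a rotation vector (axis times angle).
In Python, from cell import ctrl, effector, planner, sensors, get_image, get_calibration, workorder gives the robot as it stands. Calls block until the motion is done:
- ctrl.move_ptp(position, orientation): joint-space move of the TCP to a pose.
- ctrl.servo_line(position, rotation=None, v=0.15, f_stop=None): straight line of the TCP; rotation=None keeps the orientation; v is the mean speed in m/s. With f_stop (N) it stops when the force on the tool has changed by that much, and returns True; else False.
- ctrl.move_j(angles): joint-space move.
- effector.command_gripper(opening): opening from 0.0 (shut) to 1.0 (fully open); the grip force is fixed at half the most; returns when the fingers have stopped.
- ctrl.wait(seconds).
- planner.inverse_kinematics(position, orientation): joint angles nearest the present ones, or None.
- sensors.get_state(): the state.
- get_image(name): name is "scene" or "top"; returns (picture, depth): 480x640x3 uint8, red, green, blue; 480x640 float32, m along the optical axis (not along the pixel's ray), 0 where there is no reading.
- get_calibration(name): a dict with "mtx" (3x3 intrinsics, pixels), "R" (3x3) and "t" (3): a world point X has camera coordinates R X + t. Camera axes: x right, y down, z forward; pixel columns grow to the right and rows downward; lengths in m; the calibration is good to about 2 mm. A picture is of the moment at which its call begins. get_calibration takes no time and is no camera call.
A pose or a line that the arm cannot do raises ctrl.IKError and nothing moves.
- workorder.sign_off(): hands the job in; it is judged then, once.
The state is a dict: "time": time; "q": joint angles; "joint_vel": joint speeds; "joint_torque": joint torques, N m; "tool_pos": TCP position; "ee_rot": TCP orientation; "force": force on the tool from outside, world axes, zero at the start; "ft_torque": the same for the moment, N m; "width": opening from 0.0 (shut) to 1.0 (fully open); "grasp_force": force on a finger pad.
Only numpy, scipy, OpenCV 4.12 (cv2) and the standard library are available. Lean on these libraries where they do the work, as an engineer would, in place of code of your own. Each camera call takes 0.05 s, during which the arm holds its last target. There are 200 camera calls.

TASK

Make the stamping-press bed ready for the next piece: pick up the scraper block, sweep all four brass offcuts off the black bed plate into the aluminium tray at its side, and stand the scraper back on its cork pad. Slide the side stop along its track until it is in line with the brass index on the far side of the track. Move the offcuts only with the scraper, never with the gripper, and leave the jar, knife and brass embosser where they are.

Things in the scene. Friction and masses are not known exactly. Their poses are not given: they have to be found in the camera images.
- bed: Fixed press bed: dark walnut base carrying a black plate. Origin on the table under the plate's centre; x points away from the robot, y to the robot's left towards the tray (turned by up to 0.25 rad either way). A dark steel track 30 mm wide runs along y at bed x = 110 mm, its top 60 mm above the table.
- plate_top (a point): Centre of the flat black plate's top, 60 mm above the table, axes as the bed's. Plate 180 (x) by 240 (y) mm, no rim; its +y edge overhangs the tray's near wall. The four offcuts start flat on it with centres within 40 mm of its centre line in x and y from -26 to +64 mm.
- tray_floor (a point): Centre of the inner floor of the open aluminium tray fixed to the bed beside the plate's +y edge, 4 mm above the table, axes as the bed's. Inside 212 (x) by 132 (y) mm, walls 4 mm, rim 42 mm above the table, 6 mm below the plate's underside. Centre at bed y = 176 mm.
- scraper: Loose scraper block, about 0.2 to 0.4 kg, standing on the cork pad. Origin at the centre of its underside; x along its length, z up. Foot 130 (x) by 30 (y) by 25 mm high of light wood with a flat steel sole; on it a light-wood handle 80 (x) by 24 (y) mm, from 25 to 75 mm above the underside. Grip across the handle's 24 mm. Symmetric front to back and end to end.
- pad: Fixed cork pad, 180 (x) by 110 (y) by 6 mm thick, origin at the centre of its underside on the table. The scraper starts standing on it and belongs there.
- chip_strip: Loose brass offcut, flat bar 44 by 14 by 9 mm, about 45 g; origin at the centre of its underside as it starts.
- chip_square: Loose brass offcut, square 25 by 25 by 9 mm, about 45 g; origin at the centre of its underside as it starts.
- chip_angle: Loose brass offcut, L shape 36 by 28 by 9 mm, about 45 g; origin at the middle of its outline's underside as it starts.
- chip_disc: Loose brass offcut, round 30 mm in diameter, 9 mm thick, about 50 g; origin at the centre of its underside as it starts.
- stop_grip (a point): Middle of the steel side stop's upright grip, 91.5 mm above the table: 24 (x) by 24 (y) mm, from 73.5 to 109.5 mm above the table, on a foot 40 mm long (y), 13 mm high, that rides on the track and reaches over the plate's far edge to bed x = 80 mm. Axes as the bed's. A dark line on its far face marks its middle.
- stop (a joint): Position of the side stop along its track in m, 0 to 0.15, growing towards bed +y (the tray). At 0 its grip is at bed y = -85 mm. It slides stiffly (about 1.5 N) and stays where it is left. It starts between 0 and 0.045, always on the -y side of the index.
- index: Fixed brass index standing on the walnut base just beyond the track: post 12 (x) by 16 (y) mm with a 3 mm thick pointer fin on top, its tip 77 mm above the table. Origin at the centre of its underside, 25 mm above the table, at bed x = 135 mm; axes as the bed's. The stop is set when the middle of its grip has the same bed y as the index.
- jar: Bystander: lidded glass jar 66 mm in diameter, 80 mm tall, origin under its centre. Leave it.
- knife: Bystander: orange craft knife, handle 22 by 130 by 16 mm, lying flat, origin under the handle's centre, y along it. Leave it.
- embosser: Bystander: brass bar 30 by 120 by 28 mm with a black handle 90 mm long at its +y end, lying flat, origin under the bar's centre. Leave it.
Things that resemble listed ones, but are neither listed nor needed, are in the scene too. Several things look just like the pad: the one meant starts farthest to the robot's right.

How it is judged:
At the end, for the whole second after the job is handed in: All four brass offcuts lie at rest inside the tray, below its rim; the middle of the stop's grip is within 6 mm of the index along the track; the scraper stands upright and still on the cork pad, its centre within 60 mm (x) and 45 mm (y) of the pad's centre (x of chip_strip in the frame of tray_floor between -0.108 and 0.108 m and y of chip_strip in the frame of tray_floor between -0.068 and 0.068 m and z of each of chip_strip, chip_square, chip_angle, chip_disc in the frame of tray_floor below 0.036 m and linear speed of each of chip_strip, chip_square, chip_angle, chip_disc, scraper below 0.03 m/s and x of chip_square in the frame of tray_floor between -0.108 and 0.108 m and y of chip_square in the frame of tray_floor between -0.068 and 0.068 m and x of chip_angle in the frame of tray_floor between -0.108 and 0.108 m and y of chip_angle in the frame of tray_floor between -0.068 and 0.068 m and x of chip_disc in the frame of tray_floor between -0.108 and 0.108 m and y of chip_disc in the frame of tray_floor between -0.068 and 0.068 m and y of stop_grip in the frame of index between -0.006 and 0.006 m and x of scraper in the frame of pad between -0.06 and 0.06 m and y of scraper in the frame of pad between -0.045 and 0.045 m and z of scraper in the frame of pad between 0 and 0.012 m and angle between scraper's own z axis and vertical below 0.15 rad); the robot touches nothing.
It fails at once if an offcut is touched by the gripper or arm (contact force between any of chip_strip, chip_square, chip_angle, chip_disc and the fingers above 0.3 N or contact force between any of chip_strip, chip_square, chip_angle, chip_disc and the arm above 0.3 N).
It fails at once if the jar, knife or embosser is moved by more than 25 mm (distance of any of jar, knife, embosser from where it was at the start of the episode above 0.025 m).
It also fails if it takes over 67 s, if anything falls off the work surface, if the arm or the gripper's body presses on something with over 40 N, if the wrist force passes 120 N, or if a joint passes its speed limit or range.

## Working session

There is one attempt and no reset: what is moved stays moved. The work goes in short steps, each a Python script; the robot and the scene stay as the last script left them, time stands still between calls to the robot, and variables do not carry over. Pictures are saved under pics/ and viewed, at most 10 in all, crops included, and the job is handed in when it is done.

```bash
mkdir -p pics; ls; python3 - <<'E'
from cell import *
import cv2,numpy as np
for n in("scene","top"):
    p,d=get_image(n);np.savez("%s0.npz"%n,p=p,d=d)
    cv2.imwrite("pics/%s0.png"%n,p[:,:,::-1])
    c=get_calibration(n);print(n,c["mtx"].tolist(),(-c["R"].T@c["t"]).round(3),c["R"].round(3).tolist())
s=sensors.get_state();print(s["time"],s["tool_pos"],s["ee_rot"],s["width"],ctrl.tcp_to_grasp)
E
```

```text
pics
scene [[438.49863456565066, 0.0, 320.4663034748709], [0.0, 438.49863456565066, 242.4239403568805], [0.0, 0.0, 1.0]] [1.153 0.314 0.697] [[-0.515, 0.857, 0.022], [0.542, 0.346, -0.766], [-0.664, -0.382, -0.643]]
top [[516.4084935748282, 0.0, 319.0929939928079], [0.0, 516.4084935748282, 241.1266876150676], [0.0, 0.0, 1.0]] [ 0.375 -0.046  1.102] [[0.004, -1.0, 0.004], [-0.988, -0.004, -0.157], [0.157, -0.003, -0.988]]
0.1 [0.24523759 0.51978929 0.19329924] [-6.86815882e-01 -3.06543286e+00  1.48233970e-03] 0.999628473046786 0.0187
```

View pics/scene0.png

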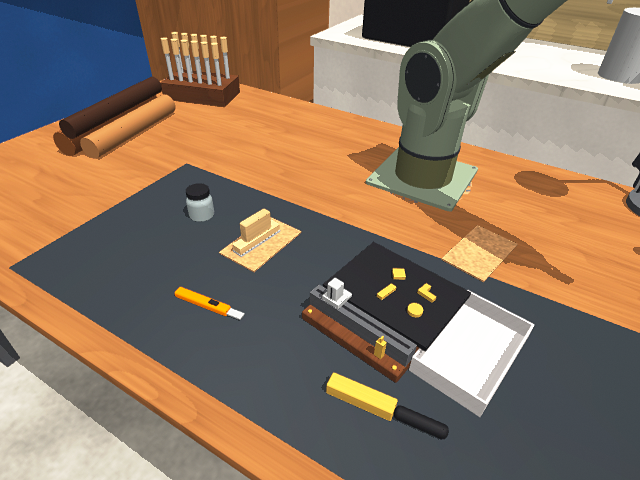

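View pics/top0.png

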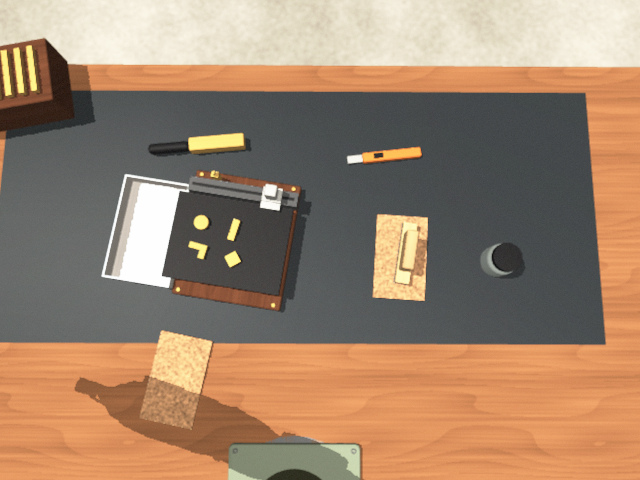

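The target pad is one of two: the cork at top (401,257), which has the scraper standing on it, or the cork at (176,380). The first is farther to the robot's right (−y), so it fits. The bed centre is at about (235,240), the stop at (271,193) and the index at (215,175). Next I measure from depth bands and colour.

```bash
cat > h.py <<'E'
import numpy as np,cv2
from cell import *
def cloud(n,p=None,d=None):
    if p is None: p,d=get_image(n)
    c=get_calibration(n);K=c["mtx"];v,u=np.mgrid[:480,:640]
    P=np.stack([(u-K[0,2])/K[0,0]*d,(v-K[1,2])/K[1,1]*d,d],-1)
    W=(P-c["t"])@c["R"];W[d==0]=-9
    return p,W,cv2.cvtColor(p,cv2.COLOR_RGB2HSV)
def win(W,u0,u1,v0,v1):
    m=np.zeros((480,640),bool);m[v0:v1,u0:u1]=1;return m
def rect(W,m):
    r=cv2.minAreaRect(W[m][:,:2].astype(np.float32));return np.round(r[0],4),np.round(r[1],4),round(r[2],2),int(m.sum()),W[m][:,2].mean().round(4)
E
python3 - <<'E'
from h import *
f=np.load("top0.npz");p,W,H=cloud("top",f["p"],f["d"]);z=W[...,2]
b=lambda a,c:(z>a)&(z<c)
for nm,m in dict(
 handle=win(W,380,440,210,300)&b(.076,.09),
 foot=win(W,380,440,210,300)&b(.026,.036),
 pad=win(W,365,435,205,305)&((H[...,1]>60)&(H[...,2]>60)),
 plate=win(W,155,300,185,295)&b(.055,.065)&(p.max(-1)<40),
 tray=win(W,95,190,170,290)&b(.037,.047)&(p.min(-1)>100),
 chips=win(W,165,295,205,280)&b(.0645,.08),
 stopgrip=win(W,250,300,170,220)&b(.1,.12),
 index=win(W,205,225,165,185)&(H[...,1]>130)&(H[...,2]>120),
 indexhi=win(W,205,225,165,185)&b(.066,.09),
 track=win(W,185,305,172,215)&b(.055,.066)).items():
    print(nm,*rect(W,m) if m.sum() else None)
m=(win(W,165,295,205,280)&b(.0645,.08)).astype(np.uint8)
n,l,s,c=cv2.connectedComponentsWithStats(m)
for i in range(1,n):
    if s[i,4]>10: print(s[i],W[l==i].mean(0).round(4))
im=cv2.resize(p[160:310,90:310],None,fx=3.6,fy=3.6,interpolation=cv2.INTER_CUBIC)
f=np.load("scene0.npz")["p"];im2=cv2.resize(f[190:290,170:400],(792,344),interpolation=cv2.INTER_CUBIC)
cv2.imwrite("pics/c1.png",im[:,:,::-1])
cv2.imwrite("pics/c2.png",im2[:,:,::-1])
E
```

```text
handle [ 0.5215 -0.2315] [0.0243 0.0797] 80.68 468 0.0812
foot [ 0.5216 -0.2312] [0.0303 0.1301] 80.8 376 0.0315
pad [-4.2385 -4.5396] [13.0471  0.2055] 42.23 4385 -0.0104
plate [0.5548 0.0957] [0.1073 0.1959] 17.67 31 0.0608
tray [0.5654 0.3109] [0.1427 0.2201] 80.91 638 0.042
chips [0.539 0.134] [0.2442 0.1524] 88.96 977 0.0688
stopgrip [0.6344 0.0475] [0.0243 0.0246] 80.38 158 0.1094
index [0.6845 0.177 ] [0.0434 0.0206] 80.77 87 0.0424
indexhi [0.6755 0.1678] [0.0157 0.0172] 79.76 34 0.0704
track [0.6395 0.1122] [0.0887 0.2347] 0.24 2798 0.061
[259 205  22   6  98] [0.6087 0.0498 0.071 ]
[194 215  15  15 169] [0.5765 0.1911 0.0696]
[228 219  13  23 156] [0.5612 0.1243 0.0699]
[189 242  19  18 165] [0.5215 0.1933 0.0698]
[225 251  17  17 160] [0.5014 0.1248 0.0697]
```

View pics/c2.png

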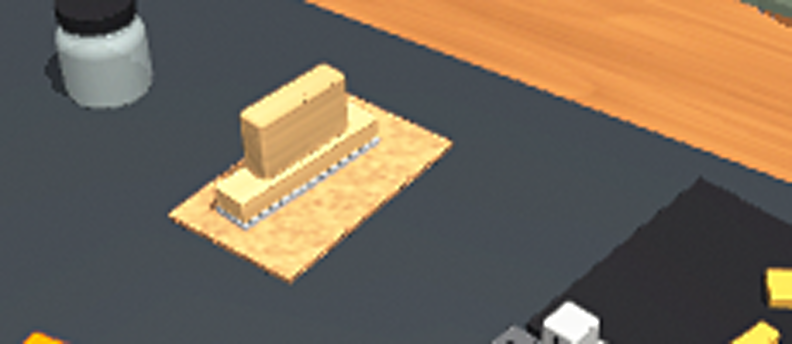

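View pics/c1.png

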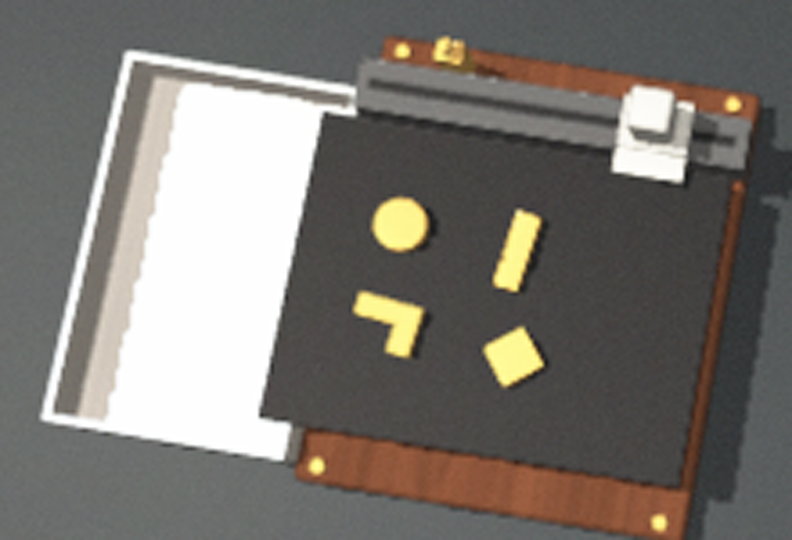

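The crops confirm it: the scraper stands on the right-hand pad. The bed yaw is about −9.2°, and all the offcuts lie within ±52 mm of the plate's centre line. I'll pick up the scraper.

```bash
cat >> h.py <<'E'
from scipy.spatial.transform import Rotation as Ro
YAW=-.161; BED=np.array([.5372,.1372])
def bed(x,y): c,s=np.cos(YAW),np.sin(YAW); return BED+[c*x-s*y,s*x+c*y]
def tobed(P): d=np.asarray(P)[...,:2]-BED; c,s=np.cos(YAW),np.sin(YAW); return np.stack([c*d[...,0]+s*d[...,1],-s*d[...,0]+c*d[...,1]],-1)
def rv(yaw,flip):   # tool down, tool y along yaw's y axis
    f=-1 if flip else 1
    y=f*np.array([-np.sin(yaw),np.cos(yaw),0]);z=np.array([0,0,-1.]);return Ro.from_matrix(np.c_[np.cross(y,z),y,z]).as_rotvec()
def st(*k):
    s=sensors.get_state();print(round(s["time"],2),s["tool_pos"].round(4),"w",round(float(s["width"]),3),"gf",np.round(s["grasp_force"],1),"F",np.round(s["force"],1),*k)
E
python3 - <<'E'
from h import *
f=np.load("top0.npz");p,W,H=cloud("top",f["p"],f["d"])
print("edge",tobed(W[233,164:178]).round(4)[:,1],W[233,164:178,2].round(3))
m=win(W,365,435,205,305)&(H[...,1]>60)&(H[...,2]>60)&(W[...,2]>.003)&(W[...,2]<.012);print("pad",rect(W,m))
for fl in(0,1):
    print(fl,[np.round(planner.inverse_kinematics(np.array(q),rv(YAW,fl)),2) for q in([.5215,-.2315,.043],[*bed(0,-.08),.1],[*bed(0,.125),.1],[*bed(.11,.052),.08])])
E
```

```text
edge [0.1505 0.1483 0.1463 0.1424 0.1406 0.1395 0.139  0.118  0.1164 0.1137
 0.1121 0.1102 0.1079 0.1059] [0.004 0.004 0.004 0.009 0.009 0.005 0.    0.061 0.059 0.062 0.06  0.06
 0.061 0.061]
pad (array([ 0.517 , -0.2233]), array([0.1127, 0.1826]), 86.33, 3162, np.float64(0.007))
0 [array([ 0.56,  0.93, -0.39,  1.65,  0.52,  0.67,  1.31]), array([-0.06,  0.78, -0.21,  1.77,  0.25,  0.62,  1.  ]), array([-0.42,  0.88, -0.15,  1.44,  0.16,  0.84,  0.79]), array([-0.22,  1.  , -0.2 ,  1.18,  0.2 ,  0.97,  0.97])]
1 [array([ 0.16,  0.96,  0.42,  1.66, -0.58,  0.65, -0.84]), array([-0.47,  0.85,  0.58,  1.78, -0.68,  0.72, -1.24]), array([-0.78,  0.98,  0.68,  1.45, -0.7 ,  0.96, -1.64]), array([-0.55,  1.09,  0.67,  1.2 , -0.68,  1.07, -1.56])]
```

```bash
python3 - <<'E'
from h import *
R=rv(np.radians(-9.26),0)
x,y=.5215,-.2315
ctrl.move_ptp(np.array([x,y,.20]),R);st()
ctrl.servo_line(np.array([x,y,.12]),v=.15)
print(ctrl.servo_line(np.array([x,y,.044]),v=.1,f_stop=8));st()
effector.command_gripper(0.0);st("grip")
ctrl.servo_line(np.array([x,y,.19]),v=.15);ctrl.wait(.2);st("lift")
p,W,H=cloud("top");cv2.imwrite("pics/g.png",p[:,:,::-1])
p2,_=get_image("scene");cv2.imwrite("pics/g2.png",np.hstack([cv2.resize(q,(400,300)) for q in(p,p2)])[:,:,::-1])
E
```

```text
2.92 [ 0.5218 -0.2308  0.2   ] w 0.998 gf 0.0 F [-0.3  0.5 -0.4]
False
4.51 [ 0.5218 -0.2316  0.0446] w 0.999 gf 0.0 F [0.1 0.5 0.9]
5.28 [ 0.5215 -0.2315  0.044 ] w 0.002 gf 0.0 F [-0.3  0.   0.4] grip
6.6 [ 0.5213 -0.2314  0.1895] w -0.0 gf 0.0 F [-0.4 -0.1 -0.2] lift
```

View pics/g2.png

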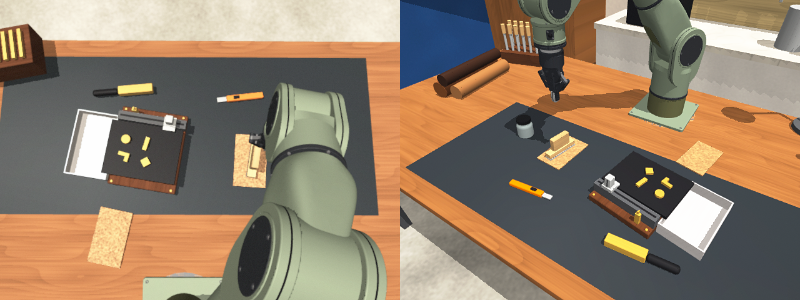

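The gripper closed on nothing and the scraper still stands on its pad. I'll project the reported TCP into both pictures to see where the offset comes from.

```bash
python3 - <<'E'
from h import *
s=sensors.get_state();T=s["tool_pos"];ims=[]
print(s["q"].round(3),Ro.from_rotvec(s["ee_rot"]).as_matrix().round(3).tolist())
for n in("top","scene"):
    c=get_calibration(n);p,W,H=cloud(n)
    def pr(X): q=c["mtx"]@(c["R"]@X+c["t"]);return q[:2]/q[2]
    u=pr(T);g=pr(np.array([0,0,0.]));print(n,u.round(1),"base",g.round(1))
    im=p.copy();cv2.circle(im,tuple(int(a) for a in u),3,(255,0,0),1)
    a,b=int(u[0]),int(u[1]);ims.append(cv2.resize(im[max(b-60,0):max(b-60,0)+120,a-60:a+60],(400,400)))
    # handle now
    if n=="top": print(rect(W,win(W,380,440,210,300)&(W[...,2]>.076)&(W[...,2]<.09)&(H[...,1]>60)))
cv2.imwrite("pics/g3.png",np.hstack(ims)[:,:,::-1])
E
```

```text
[ 0.484  0.71  -0.24   1.503  0.192  0.952  1.597] [[-0.987, 0.161, -0.0], [0.161, 0.987, 0.0], [0.0, 0.0, -1.0]]
top [421.2 240.7] base [293.3 513.4]
(array([ 0.5173, -0.2307]), array([0.024, 0.072]), 80.63, 414, np.float64(0.0814))
scene [250.1 176.6] base [422.3 176.5]
```

View pics/g3.png

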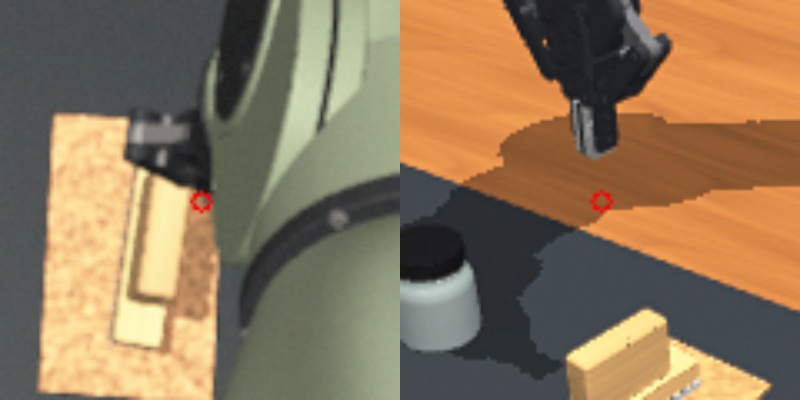

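```bash
python3 - <<'E'
from h import *
s=sensors.get_state();T=s["tool_pos"]
p,W,H=cloud("scene")
m=win(W,215,300,110,172)&(W[...,2]>.12)&(W[...,2]<.45)&(W[...,0]>.3)
P=W[m]; 
for a in np.arange(.14,.32,.01):
    q=P[(P[:,2]>=a)&(P[:,2]<a+.01)]
    if len(q)>3: print(round(a,2),len(q),q.min(0).round(3),q.mean(0).round(3),q.max(0).round(3))
print(T)
E
```

```text
0.22 7 [ 0.516 -0.234  0.227] [ 0.524 -0.227  0.228] [ 0.53  -0.224  0.229]
0.23 42 [ 0.517 -0.243  0.23 ] [ 0.529 -0.226  0.236] [ 0.534 -0.217  0.24 ]
0.24 59 [ 0.517 -0.246  0.24 ] [ 0.529 -0.226  0.246] [ 0.534 -0.215  0.25 ]
0.25 58 [ 0.517 -0.245  0.25 ] [ 0.528 -0.226  0.255] [ 0.535 -0.216  0.26 ]
0.26 41 [ 0.517 -0.244  0.26 ] [ 0.531 -0.228  0.265] [ 0.536 -0.217  0.27 ]
0.27 97 [ 0.511 -0.263  0.27 ] [ 0.531 -0.227  0.276] [ 0.54  -0.197  0.28 ]
0.28 126 [ 0.513 -0.272  0.28 ] [ 0.531 -0.229  0.285] [ 0.542 -0.189  0.29 ]
0.29 166 [ 0.514 -0.282  0.29 ] [ 0.531 -0.225  0.295] [ 0.543 -0.181  0.3  ]
0.3 178 [ 0.513 -0.291  0.3  ] [ 0.532 -0.228  0.305] [ 0.543 -0.173  0.31 ]
0.31 231 [ 0.518 -0.292  0.31 ] [ 0.532 -0.221  0.315] [ 0.546 -0.169  0.32 ]
[ 0.52147408 -0.23146138  0.18985915]
```

The fingertips are really about 38 mm higher than the reported TCP, while x and y agree. That explains the miss: they closed just above the handle. I'll correct z and grasp again with a force guard.

```bash
echo 'ZO=-.038  # reported TCP z minus true fingertip z' >> h.py
python3 - <<'E'
from h import *
x,y=.5215,-.2315
effector.command_gripper(1.0)
print(ctrl.servo_line(np.array([x,y,.045+ZO]),v=.13,f_stop=8));st()
effector.command_gripper(0.0);st("grip")
ctrl.servo_line(np.array([x,y,.155+ZO]),v=.15);ctrl.wait(.2);st("lift")
p,W,H=cloud("scene");cv2.imwrite("pics/g4.png",cv2.resize(p[120:270,150:350],(800,600))[:,:,::-1])
E
```

```text
False
9.19 [ 0.5218 -0.2316  0.0076] w 0.999 gf 0.0 F [ 0.1 -1.   0.1]
9.78 [ 0.5215 -0.2315  0.0071] w 0.275 gf 59.1 F [-0.1  1.5  3.9] grip
10.86 [ 0.5212 -0.2314  0.1163] w 0.277 gf 58.8 F [ 0.5 -0.2 -2.2] lift
```

View pics/g4.png

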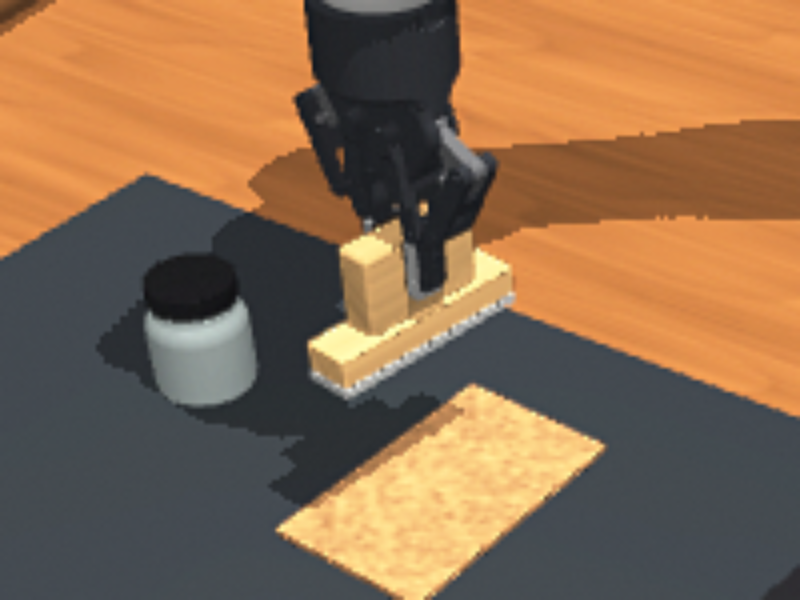

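The scraper is held level by the middle of its handle. Next is the sweep.

```bash
python3 - <<'E'
from h import *
R=rv(YAW,0);x0=-.002;D=.0011
ctrl.servo_line(np.array([.5213,-.2314,.165]),v=.2)
ctrl.servo_line(np.array([*bed(x0,-.082),.165]),rotation=R,v=.2)
ctrl.servo_line(np.array([*bed(x0,-.082),.08]),v=.15)
hit=ctrl.servo_line(np.array([*bed(x0,-.082),.059]),v=.03,f_stop=5);st("hit",hit)
z=sensors.get_state()["tool_pos"][2]+.0012
ctrl.servo_line(np.array([*bed(x0,-.082),z]),v=.05);st(z)
ctrl.servo_line(np.array([*bed(x0,.128),z]),v=.07);ctrl.wait(.3);st("end")
ctrl.servo_line(np.array([*bed(x0,.128),z+.09]),v=.2)
ctrl.servo_line(np.array([*bed(x0,-.06),.16]),v=.2);st()
p,W,H=cloud("top");p2,_=get_image("scene")
cv2.imwrite("pics/s.png",np.hstack([cv2.resize(q,(400,300)) for q in(p[150:330,80:320],p2[210:450,250:570])])[:,:,::-1])
E
```

```text
14.22 [0.5219 0.0568 0.061 ] w 0.273 gf 60.5 F [-1.7  1.3  8.2] hit True
14.47 [0.522  0.0565 0.062 ] w 0.272 gf 59.2 F [ 0.1 -0.9 -2.7] 0.06222562553607296
17.92 [0.5558 0.2639 0.0622] w 0.272 gf 59.3 F [-0.2 -0.1 -1.7] end
19.61 [0.5256 0.0796 0.1598] w 0.271 gf 59.3 F [-0.8 -0.3 -1.4]
```

View pics/s.png

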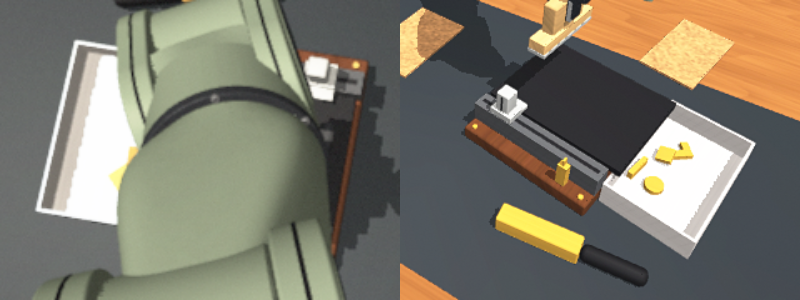

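All four offcuts lie in the tray and the plate is clear. I'll put the scraper back, then slide the stop.

```bash
python3 - <<'E'
from h import *
Rp=rv(np.radians(-8),0);R=rv(YAW,0);P=[.519,-.228]
ctrl.servo_line(np.array([*P,.16]),rotation=Rp,v=.2)
ctrl.servo_line(np.array([*P,.03]),v=.15)
print(ctrl.servo_line(np.array([*P,.006]),v=.03,f_stop=4));st("down")
effector.command_gripper(1.0)
ctrl.servo_line(np.array([*P,.14]),v=.15);st()
G=lambda y,z:np.array([*bed(.110,y),z])
ctrl.servo_line(G(-.073,.14),rotation=R,v=.2)
print(ctrl.servo_line(G(-.073,.080+ZO),v=.1,f_stop=8));st()
effector.command_gripper(0.0);st("grip",tobed(sensors.get_state()["tool_pos"]))
ctrl.servo_line(G(.0523,.080+ZO),v=.08);ctrl.wait(.2);st("slid")
effector.command_gripper(1.0)
ctrl.servo_line(G(.0523,.14),v=.15)
ctrl.servo_line(np.array([.45,-.12,.2]),v=.2);st()
for n in("top","scene"):
    p,d=get_image(n);np.savez(n+"1.npz",p=p,d=d)
    if n=="top":a=p[150:330,80:320]
    else:b=p[190:430,220:540]
cv2.imwrite("pics/e.png",np.hstack([cv2.resize(q,(400,300)) for q in(a,b)])[:,:,::-1])
W=cloud("top",**dict(np.load("top1.npz")))[1];z=W[...,2]
c=lambda m:tobed(np.array(cv2.minAreaRect(W[m][:,:2].astype(np.float32))[0])).round(4) if m.any() else None
b=tobed(W);box=(b[...,0]>.08)&(b[...,0]<.15)&(abs(b[...,1])<.12)
print("top grip",c(box&(z>.1)&(z<.115)),"index",c(box&(b[...,0]>.127)&(z>.062)&(z<.09)))
p,W,H=cloud("scene",**dict(np.load("scene1.npz")));z=W[...,2];b=tobed(W);ok=(abs(b[...,1])<.12)
g=ok&(b[...,0]>.08)&(b[...,0]<.13)&(z>.1)&(z<.115);i=ok&(b[...,0]>.127)&(b[...,0]<.15)&(z>.03)&(z<.09)&(H[...,1]>120)&(H[...,0]>18)&(H[...,0]<35)
for m in(g,i):
    if m.any(): print("scene",m.sum(),c(m),b[m].min(0),b[m].max(0))
E
```

```text
True
23.13 [ 0.5187 -0.2279  0.007 ] w 0.275 gf 60.8 F [-1.1  1.4  9.3] down
24.8 [ 0.5186 -0.2278  0.1393] w 1.003 gf 0.0 F [-0.9  0.2 -0. ]
False
27.57 [0.6344 0.0475 0.0426] w 1.0 gf 0.0 F [ 0.1 -0.3  0.1]
28.16 [0.6342 0.0475 0.0423] w 0.272 gf 58.6 F [-1.9 -0.7  6.5] grip [ 0.11007564 -0.07299311]
30.07 [0.6541 0.1717 0.0423] w 0.271 gf 59.0 F [-1.5  2.2  5.8] slid
33.45 [ 0.4503 -0.1194  0.1998] w 1.002 gf 0.0 F [-0.2  0.1 -0.4]
top grip [0.1096 0.0516] index [0.1363 0.0523]
scene 189 [0.1089 0.0539] [0.09656313 0.04221547] [0.12127578 0.06548348]
scene 180 [ 0.1336 -0.0081] [ 0.12761676 -0.10468349] [0.14167688 0.08840858]
```

View pics/e.png

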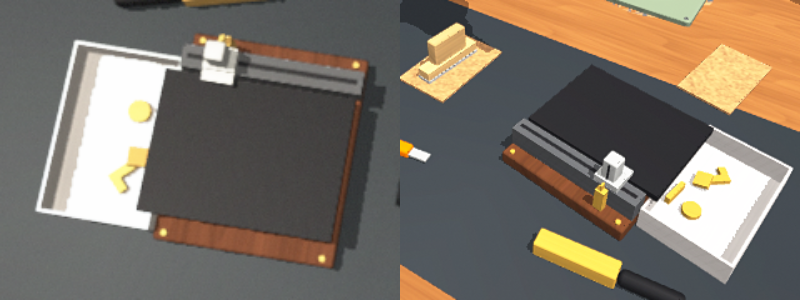

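```bash
python3 - <<'E'
from h import *
p,W,H=cloud("scene",**dict(np.load("scene1.npz")));z=W[...,2];b=tobed(W)
i=(b[...,1]>.02)&(b[...,1]<.08)&(b[...,0]>.127)&(b[...,0]<.15)&(z>.04)&(z<.09)&(H[...,1]>120)
print(i.sum(),b[i].min(0),b[i].max(0))
t=(abs(b[...,1]-.176)<.064)&(abs(b[...,0])<.104)&(H[...,1]>120)&(H[...,0]>18)&(z<.1)
n,l,s,_=cv2.connectedComponentsWithStats(t.astype(np.uint8))
for k in range(1,n):
    if s[k,4]>15: m=l==k;print(s[k,4],b[m].mean(0).round(3),z[m].max().round(3))
hm=(z>.076)&(z<.09)&(W[...,1]<-.15)&(W[...,1]>-.3)&(W[...,0]>.4)&(W[...,0]<.65)&(H[...,1]>60);print("handle",rect(W,hm))
print(workorder.sign_off());st()
E
```

```text
146 [0.12734149 0.04654232] [0.14078053 0.06285201]
300 [-0.034  0.155] 0.026
122 [0.029 0.124] 0.021
179 [0.039 0.158] 0.016
handle (array([ 0.5191, -0.2258]), array([0.0248, 0.0806]), 83.54, 237, np.float64(0.0806))
the job is handed in; nothing more can be done
None
the job is handed in; nothing more can be done
```

The job is handed in at about 33 s of the allowed 67. All four offcuts lie in the tray below its rim, the stop is within about 1 mm of the index, and the scraper is standing on its cork pad. The first grasp closed on air because the fingertips sit about 38 mm higher than the reported tool position; after I corrected for that, the second grasp held.

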